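Lock the hop filter's lid with its clamp bar and hairpin clip

TASK

The hop filter has been filled and its lid is on. Swing the clamp bar down flat across the lid, so that the stud comes up through the bar's eye, then push the large hairpin spring clip sideways over the neck of the stud, on top of the bar and under the stud's head, until it snaps fully home, and let go of it. Leave the other things on the bench where they are.

Things in the scene. Friction and masses are not known exactly. Their poses are not given: they have to be found in the camera images.
- hop_filter: Fixed stainless pot, 144 mm in diameter, its lid (166 mm across, top 116 mm above the bench) already on. Origin: centre of its underside, on the bench; z up. Its y axis runs level from the stud (y = -95 mm) to the clamp bar's hinge (y = +92 mm). Two hose tails stick out along +x and -x to 114 mm from the centre, below the lid. A boss in the middle of the lid carries the closed bar.
- stud_neck (a point): Middle of the neck of the fixed upright stud, 154 mm above the bench; axes as the pot's (+y level towards the hinge, z up). A plain round shank, 16 mm; with the bar closed 12 mm of it are free, from the bar's top (148 mm above the bench) to the round head (24 mm across, from 160 to 171 mm), so the 7 mm clip slides in level at this height. The clip cannot pass over the head.
- stud_ear (a point): Outer edge of the ear that carries the stud, 20 mm from the stud's axis and 102 mm above the bench. Beyond it, on the side away from the hinge, all is free: from here the clip is best pushed on, along the pot's +y.
- bar_hinge (a point): Middle of the clamp bar's level hinge axis, 145 mm above the bench; axes as the pot's; the hinge axis runs along x. Hinge cheeks reach 157 mm above the bench, 22 mm to either side.
- clamp_bar (a joint): Angle of the clamp bar, rad: 0 = closed, level from the hinge along the pot's -y on the lid's boss, its eye round the stud; grows as the free end swings up (to 1.4). Stiff hinge: the bar stays where it is left, about 0.5 N m turns it. A flat steel strip 28 mm wide, 6 mm thick, its middle plane through the hinge axis, with a rib along the top, to 6 mm above the middle plane, from 28 to 132 mm from the hinge.
- bar_eye (a point): Centre of the eye at the free end of the clamp bar, on the bar's top face, 187 mm from the hinge axis; it moves with the bar. The eye is a flat ring, 48 mm outside and 29 mm inside, as thick as the bar.
- clip: The large hairpin spring clip: dark steel wire, 7 mm, bent into a flat symmetrical hairpin 110 mm long, lying flat. Origin: middle of the seat between its legs, where the shank ends up, at mid-wire (3.5 mm above the bench as it lies). x points from the closed bow to the open tips, z square to its flat. A rigid waist at x = -12 mm stops the shank in the seat. About 70 g.
- clip_grip (a point): Middle of the clip's bow, at x = -40 mm of the clip, mid-wire. The bow's sides are straight, parallel and rigid from x = -56 to -22 mm, 32 mm apart outside: the place to grip it, across the sides. The bow ends at x = -71 mm.
- clip_mouth (a point): Middle of the clip's open mouth between the flared tips (27 mm apart inside), at x = +36 mm of the clip. Behind them, at x = +12 to +15 mm, the legs bulge inwards to 10 mm apart; the legs are springs and open as the 16 mm shank is forced between the bulges (about 12 N of push), then snap shut behind it.
- small_clip: A smaller hairpin clip of the same form, 62 mm long, wire 4.4 mm: not for this job, it stays. Origin near its middle.
- pipe_clamp: Round steel pipe clamp, 68 mm across and 16 mm high, lying flat; stays. Origin: centre of its underside.
- timer: Kitchen timer, 66 mm wide, 26 mm deep, 68 mm high, standing; stays. Origin: centre of its underside.
- hop_jar: Glass jar with a metal cap, 76 mm across, 100 mm high; stays. Origin: centre of its underside.
- wrench: Steel wrench, 180 mm long, lying; stays. Origin near its middle.
There are look-alikes about, which are no part of the job. What is shaped like the hop_filter but pink is not meant.

How it is judged:
By the outcome, as a careful person would: the job done as asked, in the order asked, and still so for the second after the job is handed in, with the robot touching nothing.
It also fails if it takes over 51 s, if anything falls off the work surface, if the arm or the gripper's body presses on something with over 40 N, if the wrist force passes 120 N, or if a joint passes its speed limit or range.

ROBOT

A 6-joint arm with a two-finger parallel gripper is mounted at the origin on the work surface. World frame = base frame: x ahead of the robot, y to its left, z up, the work surface at z = 0. Lengths are in mm, angles in rad, forces in N, time in s.
With the tool pointing down it reaches from about 250 to 725 mm from the base axis. Payload 9.7 kg.
Tool frame: the origin (TCP) lies on the centre line of the jaws, within the pads' length; the fingertips stand 8 mm ahead of it and the grasp point (between the pads) lies 11 mm behind it (bot.nose_length is the distance from the TCP to the fingertips, in mm); z points along the fingers, x is the direction in which the jaws open and shut, and the axes are right-handed (so a half turn about z gives the same grasp; the last joint's range is limited). The gripper opens to 85 mm and grips with 20 to 120 N. Pads are 22 mm wide; open, the fingers measure 114 mm over their backs; the gripper's body (76 mm by 85 mm) begins 54 mm behind the grasp point. The pads swing forward as they close: fully open they stand 13 mm farther back than shut.
Start: joints at [-1.21, 0.087, 0.176, 1.66, 0, 1.571], TCP at [194.16, -514.586, 239.284] pointing down, gripper open.
Joint ranges: [-3.13, 3.13], [-0.85, 1.81], [-1.15, 1.24], [-2.2, 2.28], [-1.44, 1.52], [-3.14, 3.14]. Speed limits (rad/s): [2.22, 2.22, 2.57, 3.14, 3.14, 3.14].

INTERFACE

Orientations are given as a unit quaternion [x, y, z, w].
In Python, from cell import readout, snapshot, calibration, ticket, nets, bot gives the robot as it stands.
- The arm moves only by the shell command python3 -m inch 'ROWS' [OPENING] [FORCE]. ROWS is JSON, one flat list of numbers, 6 for each row, row after row: the shift along the tool's x, y, z in cm, then the turn, a rotation vector about the tool's x, y, z in rad. A call has 1 to 20 rows; each row is the pose to reach, as a shift and turn from the pose measured when the call began, along the tool's axes at that moment; what a row does not reach only later rows make up. A row lasts 1/12 s, in which the tool goes at most 41.7 mm and 7.16 degrees, less where a joint would pass 70% of its speed; a pose out of reach is approached as far as the arm can. A call with a gripper value outside its range is refused whole. OPENING is the closure in counts, from 0 (fully open) to 255 (shut), set as the call begins (- or left out, the last holds). The fingers move at their own pace and stop on an object; FORCE is the grip in N (left out, the last holds). Time passes only in rows, so rows that repeat a pose let the fingers close. It gives the time, the measured TCP pose, the force and the opening at its end, in the units of the state.
- readout.state(): the state, without advancing time (a new reading comes with each control period).
- snapshot(name): name is "scene" or "side" or "wrist"; returns (picture, depth): 400x640x3 uint8, red, green, blue; 400x640 float32, mm along the optical axis (not along the pixel's ray), 0 where there is no reading.
- calibration(name): a dict with "K" (3x3 intrinsics, pixels), "xyz" and "attitude" of the camera in the world; the wrist camera has in their place "T_tool_cam" (4x4, takes a point from camera to tool coordinates, whose origin is the TCP and whose axes are the tool frame's). Camera axes: x right, y up, looking along -z (the intrinsics and any distortion apply to the point x, -y, -z); pixel columns grow to the right and rows downward; lengths in mm; the calibration is good to about 2 mm. A picture is of the moment at which its call begins: read the wrist's pose just before it. calibration takes no time and is no camera call.
- ticket.close_job(): hands the job in, once; it reports no verdict.
Trained networks look in the newest picture that a camera, given by its name, has taken for a name from the list of things; names that differ only in an ending like _2 or _b are one class to them, and where a whole thing is asked for, a point or a joint stands for the part that bears it (a point fixed in the world has none). Each returns a list of dicts, best first, with "conf" (0 to 1); they miss things now and then, are a little off and sometimes report something else, mostly with a low value. They report only what shows in the picture. A call takes as long as a camera call. They do not tell look-alikes from the thing itself.
- nets.find_in(camera, name): "uv" ([column, row] in pixels, amid what is visible of it).
- nets.outline_of(camera, name): "pixels" (400x640 bool, what is visible of it) and "uv" ([column, row] in pixels, amid what is visible of it).
The state is a dict: "clock": time; "qpos": joint angles; "joint_velocities": joint speeds; "effort": joint torques, N m; "tool_pos": TCP position; "tcp_rot": TCP orientation; "ft_force": force on the tool from outside, world axes, zero at the start; "ft_torque": the same for the moment, N m; "finger_gap": finger opening in mm.
Only numpy, scipy, OpenCV 4.12 (cv2) and the standard library are available. Lean on these libraries where they do the work, as an engineer would, in place of code of your own. Each camera call takes 0.05 s, during which the arm holds its last target.

## Working session

There is one attempt and no reset: what is moved stays moved. The work goes in short steps, Python scripts to look and compute and a shell command to move; the robot and the scene stay as the last step left them, time stands still between calls to the robot, and variables do not carry over. Pictures are saved under pics/ and viewed, and the job is handed in when it is done.

```bash
ls; mkdir -p pics
python3 - <<'E'
from cell import readout, snapshot, calibration, ticket, nets, bot
import cv2
print(readout.state())
for n in ["scene","side"]:
    im,d=snapshot(n); cv2.imwrite(f"pics/{n}0.png",im[:,:,::-1]); print(n,calibration(n))
print(calibration("wrist"), bot.nose_length)
E
```

```text
pics
{'clock': 0.0, 'qpos': array([-1.20996595e+00,  8.74944084e-02,  1.75120217e-01,  1.65978673e+00,
        2.41041365e-05,  1.57079672e+00]), 'joint_velocities': array([ 0.00017839,  0.00118069, -0.00061962,  0.00083434,  0.00194889,
        0.00163558]), 'effort': array([-2.25265967e-04, -5.20381773e+01,  4.64811873e+01,  1.60020887e-02,
        4.16513842e-05,  3.33622729e-06]), 'tool_pos': array([ 194.10849834, -514.3785857 ,  238.55703959]), 'tcp_rot': array([ 8.22511471e-01, -5.68748111e-01, -5.54342185e-04, -3.97967527e-04]), 'ft_force': array([-0.08044817,  0.17593761,  0.08588609]), 'ft_torque': array([-0.00399657,  0.05135077,  0.01700192]), 'finger_gap': 85.54037957181444}
scene {'K': array([[442.43283718,   0.        , 322.70726717],
       [  0.        , 442.43283718, 199.59285552],
       [  0.        ,   0.        ,   1.        ]]), 'xyz': array([ 892.63772272,  461.46522171, 1026.96148081]), 'attitude': array([0.10356526, 0.26477425, 0.8969678 , 0.33855222])}
side {'K': array([[465.97992123,   0.        , 322.16592576],
       [  0.        , 465.97992123, 194.92682567],
       [  0.        ,   0.        ,   1.        ]]), 'xyz': array([  188.18379111, -1121.99788725,   956.37524309]), 'attitude': array([ 0.44765045, -0.04994123, -0.11785675,  0.88499985])}
{'K': array([[320.18637025,   0.        , 320.94550669],
       [  0.        , 320.18637025, 201.58507408],
       [  0.        ,   0.        ,   1.        ]]), 'T_tool_cam': array([[ 9.99998618e-01, -1.14178341e-03,  1.20825862e-03,
        -7.35956071e-01],
       [-7.27964059e-04, -9.54189254e-01, -2.99202836e-01,
        -7.59567754e+01],
       [ 1.49453222e-03,  2.99201543e-01, -9.54188767e-01,
        -1.35534260e+02],
       [ 0.00000000e+00,  0.00000000e+00,  0.00000000e+00,
         1.00000000e+00]])} 8.0
```

View pics/scene0.png

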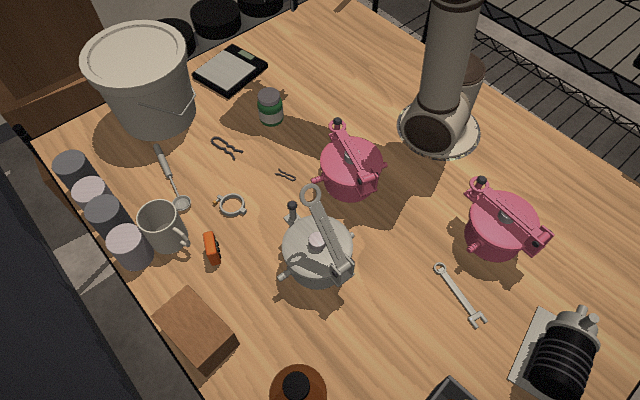

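View pics/side0.png

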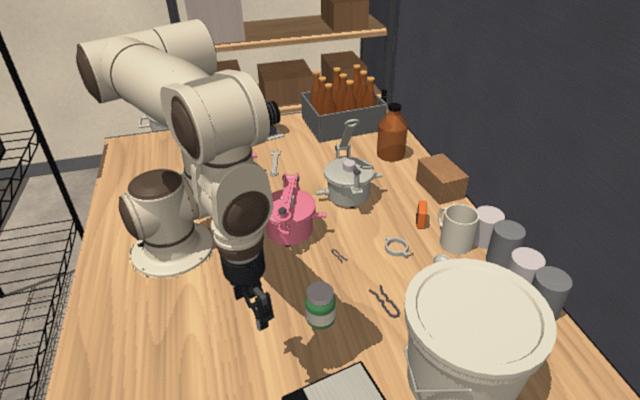

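The scene view shows the steel pot at about (318,250) with its bar raised (eye at 310,195) and its stud at (292,212). Two pink look-alike pots are at (350,165) and (503,222). The large dark hairpin is at (226,147) and the small one at (286,174). I'll take the steel pot and the larger clip, and measure both now.

```bash
cat > h.py <<'E'
from cell import readout, snapshot, calibration, ticket, nets, bot
import cv2, numpy as np
from scipy.spatial.transform import Rotation as R
def campose(n):
    c=calibration(n)
    if n=="wrist":
        s=readout.state(); T=np.eye(4);T[:3,:3]=R.from_quat(s['tcp_rot']).as_matrix();T[:3,3]=s['tool_pos']
        return c['K'],T@c['T_tool_cam']
    T=np.eye(4);T[:3,:3]=R.from_quat(c['attitude']).as_matrix();T[:3,3]=c['xyz'];return c['K'],T
def cloud(n,pose=None):
    K,T=pose or campose(n); im,d=snapshot(n)
    return im,d,K,T,bp(d,K,T)
def bp(d,K,T):
    v,u=np.mgrid[:400,:640]
    P=np.stack([(u-K[0,2])/K[0,0]*d,-(v-K[1,2])/K[1,1]*d,-d],-1)
    return P@T[:3,:3].T+T[:3,3]
def ray(uv,K,T,z):
    r=T[:3,:3]@np.array([(uv[0]-K[0,2])/K[0,0],-(uv[1]-K[1,2])/K[1,1],-1]); return T[:3,3]+r*(z-T[2,3])/r[2]
def proj(p,K,T):
    q=T[:3,:3].T@(np.asarray(p,float)-T[:3,3]); return np.array([K[0,0]*q[0]/-q[2]+K[0,2],K[1,1]*-q[1]/-q[2]+K[1,2]])
E
python3 - <<'E'
from h import *
for n in ["scene","side"]:
    im,d,K,T,P=cloud(n)
    np.savez(f"{n}.npz",im=im,d=d,K=K,T=T,P=P)
    for t in ["clip","small_clip","hop_filter","bar_eye","stud_neck"]:
        for o in nets.outline_of(n,t)[:4]:
            m=o["pixels"]&(d>0)
            q=P[m]
            print(n,t,round(o["conf"],2),np.round(o["uv"]),m.sum(),np.round(np.median(q,0)) if len(q) else None, np.round(np.percentile(q,[2,98],axis=0)).tolist() if len(q) else None)
E
```

```text
scene clip 0.66 [222. 146.] 206 [ 545. -370.    5.] [[518.0, -424.0, -2.0], [563.0, -315.0, 10.0]]
scene small_clip 0.5 [295. 179.] 7 [ 462. -144.    1.] [[458.0, -148.0, -1.0], [465.0, -138.0, 5.0]]
scene small_clip 0.3 [222. 146.] 178 [ 545. -366.    5.] [[518.0, -419.0, -2.0], [563.0, -315.0, 10.0]]
scene hop_filter 0.81 [502. 228.] 5037 [218. 354. 114.] [[124.0, 242.0, 17.0], [282.0, 447.0, 156.0]]
scene hop_filter 0.57 [346. 166.] 3611 [377. -13. 114.] [[284.0, -117.0, 22.0], [436.0, 72.0, 156.0]]
scene bar_eye 0.92 [513. 210.] 918 [203. 355. 148.] [[183.0, 241.0, 142.0], [216.0, 444.0, 154.0]]
scene bar_eye 0.67 [324. 226.] 1160 [589. 130. 235.] [[567.0, 71.0, 151.0], [604.0, 199.0, 310.0]]
scene bar_eye 0.61 [350. 151.] 724 [357. -20. 148.] [[307.0, -131.0, 128.0], [393.0, 69.0, 154.0]]
scene bar_eye 0.44 [314. 246.] 5167 [598. 117. 115.] [[513.0, 7.0, 23.0], [668.0, 205.0, 302.0]]
scene stud_neck 0.9 [317. 249.] 5095 [598. 118. 115.] [[515.0, 11.0, 24.0], [668.0, 205.0, 301.0]]
scene stud_neck 0.75 [347. 163.] 3665 [376. -15. 114.] [[276.0, -123.0, 19.0], [436.0, 70.0, 157.0]
[... 194 characters left out ...]
0.0]]
side small_clip 0.47 [338. 256.] 35 [ 472. -173.    3.] [[465.0, -188.0, -4.0], [479.0, -155.0, 7.0]]
side hop_filter 0.93 [348. 178.] 2645 [576.  76. 111.] [[505.0, -2.0, -1.0], [690.0, 335.0, 287.0]]
side hop_filter 0.9 [293. 212.] 2541 [360. -72. 112.] [[288.0, -135.0, 17.0], [434.0, 56.0, 162.0]]
side bar_eye 0.77 [289. 192.] 368 [356. -22. 148.] [[307.0, -135.0, 142.0], [392.0, 61.0, 154.0]]
side bar_eye 0.56 [346. 134.] 222 [586. 133. 219.] [[567.0, 69.0, 141.0], [602.0, 189.0, 303.0]]
side stud_neck 0.65 [289. 212.] 2585 [360. -72. 112.] [[288.0, -135.0, 4.0], [436.0, 63.0, 161.0]]
side stud_neck 0.62 [348. 177.] 2462 [575.  72. 112.] [[504.0, -3.0, 18.0], [664.0, 190.0, 286.0]]
```

Run:
```python
from h import *
from scipy.optimize import least_squares
for n in ["scene","side"]:
    f=np.load(n+".npz"); P=f['P'];d=f['d'];im=f['im']
    reg=(d>0)&(P[...,0]>480)&(P[...,0]<720)&(P[...,1]>-40)&(P[...,1]<260)
    lid=P[reg&(abs(P[...,2]-115)<4)]
    # circle: fit via minEnclosing of robust pts
    c0=np.median(lid,0)[:2]; 
    r=np.hypot(*(lid[:,:2]-c0).T); lid=lid[r<100]
    (c,rr)=cv2.minEnclosingCircle(lid[:,:2].astype(np.float32)); print(n,"lid",c,rr,np.median(lid[:,2]),len(lid))
    st=P[reg&(P[...,2]>155)&(P[...,2]<176)]
    print(np.round(st[::max(1,len(st)//40)]).tolist())
    top=P[reg&(P[...,2]>180)]
    print("bar",len(top),np.round(top[np.argmax(top[:,2])]))
    uu,s,vt=np.linalg.svd(top-top.mean(0),full_matrices=False); print(top.mean(0),vt[0],vt[2])
    cl=P[(d>0)&(P[...,0]>480)&(P[...,0]<600)&(P[...,1]<-290)&(P[...,1]>-450)&(im.astype(int).sum(-1)<190)]
    print("clip",len(cl),cl.mean(0)); np.save(n+"_clip.npy",cl)
    s=4; K,T=f['K'],f['T']
    c=(226,147) if n=="scene" else (385,300)
    cv2.imwrite(f"pics/{n}_clip.png",cv2.resize(im[c[1]-40:c[1]+40,c[0]-50:c[0]+50,::-1],None,fx=6,fy=6,interpolation=cv2.INTER_CUBIC))
    c=(318,235) if n=="scene" else (348,165)
    cv2.imwrite(f"pics/{n}_pot.png",cv2.resize(im[c[1]-65:c[1]+65,c[0]-70:c[0]+70,::-1],None,fx=4,fy=4,interpolation=cv2.INTER_CUBIC))
```

```text
scene lid (600.560546875, 104.51371002197266) 98.02281188964844 113.85045685467196 2163
[[580.0, -2.0, 168.0], [584.0, -0.0, 169.0], [574.0, 10.0, 172.0], [581.0, 7.0, 171.0], [588.0, 2.0, 168.0], [579.0, 12.0, 170.0], [588.0, 8.0, 171.0], [577.0, 17.0, 169.0], [585.0, 13.0, 170.0], [591.0, 5.0, 162.0], [584.0, 18.0, 169.0], [590.0, 15.0, 168.0], [592.0, 13.0, 164.0], [586.0, 16.0, 156.0], [582.0, 177.0, 173.0], [583.0, 179.0, 173.0], [589.0, 178.0, 175.0], [572.0, 181.0, 157.0], [590.0, 180.0, 174.0], [574.0, 182.0, 156.0], [595.0, 179.0, 175.0], [580.0, 185.0, 165.0], [601.0, 176.0, 175.0], [589.0, 182.0, 166.0], [575.0, 187.0, 156.0], [602.0, 177.0, 173.0], [589.0, 183.0, 164.0], [577.0, 189.0, 157.0], [601.0, 179.0, 170.0], [589.0, 186.0, 163.0], [570.0, 198.0, 156.0], [595.0, 183.0, 163.0], [584.0, 190.0, 157.0], [604.0, 182.0, 168.0], [591.0, 188.0, 158.0], [604.0, 180.0, 161.0], [594.0, 188.0, 158.0], [574.0, 204.0, 156.0], [603.0, 185.0, 161.0], [584.0, 199.0, 157.0], [600.0, 188.0, 159.0], [610.0, 183.0, 158.0], [604.0, 190.0, 156.0], [609.0, 192.0, 156.0], [609.0, 198.0, 15
[... 1488 characters left out ...]
-1.0, 169.0], [569.0, 1.0, 168.0], [572.0, 0.0, 167.0], [574.0, -1.0, 168.0], [579.0, 2.0, 165.0], [579.0, -5.0, 170.0], [584.0, -1.0, 166.0], [587.0, -0.0, 165.0], [570.0, 5.0, 161.0], [572.0, 2.0, 162.0], [574.0, -2.0, 165.0], [579.0, 4.0, 160.0], [582.0, 1.0, 162.0], [584.0, -2.0, 163.0], [586.0, -4.0, 164.0], [574.0, 6.0, 156.0], [574.0, -3.0, 162.0], [577.0, -3.0, 161.0], [580.0, -4.0, 162.0], [585.0, 2.0, 156.0], [575.0, 1.0, 156.0], [578.0, -0.0, 156.0]]
bar 224 [577.  67. 313.]
[584.84461598 108.1023681  254.27599548] [ 0.02296562  0.60056312 -0.79924747] [-0.06221304 -0.79705036 -0.60069982]
clip 0 [nan nan nan]<stdin>:17: RuntimeWarning: Mean of empty slice.
  ret = um.true_divide(
```

View pics/scene_clip.png

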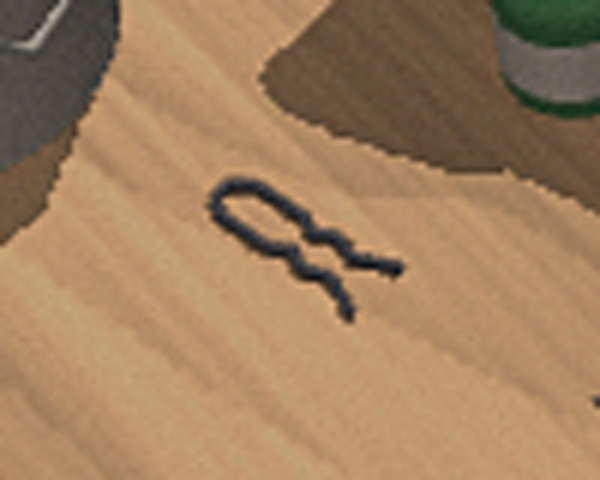

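View pics/scene_pot.png

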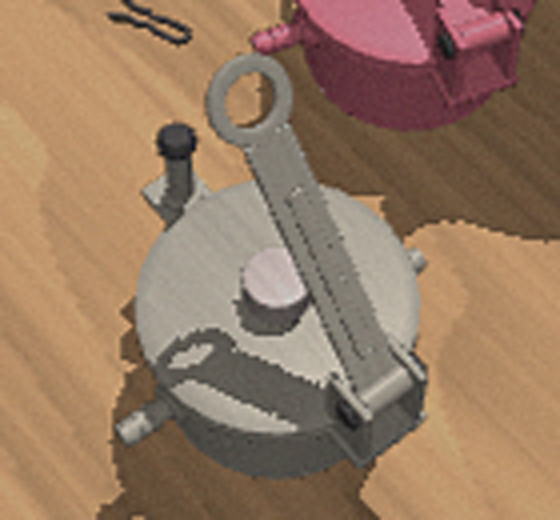

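View pics/side_pot.png

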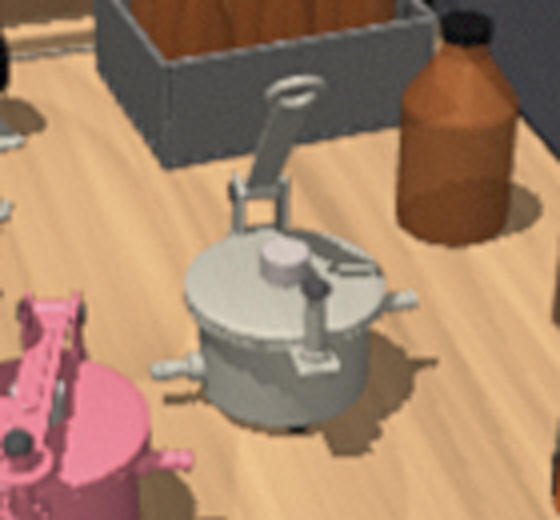

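```bash
cat >> h.py <<'E'
def rows(p,yaw=None,Rt=None):
    "row to world TCP p, tool down with x axis at yaw"
    s=readout.state(); R0=R.from_quat(s['tcp_rot'])
    if Rt is None:
        c,sn=np.cos(yaw),np.sin(yaw); Rt=R.from_matrix(np.array([[c,sn,0],[sn,-c,0],[0,0,-1]]))
    d=R0.inv().apply(np.asarray(p,float)-s['tool_pos'])/10; w=(R0.inv()*Rt).as_rotvec()
    return np.round(np.r_[d,w],3).tolist()
def clipmask(im,K,T,c,rad=75,thr=110):
    v,u=np.mgrid[:400,:640]; 
    W=ray_grid(K,T,3.5); m=(im.max(-1)<thr)&(np.hypot(W[...,0]-c[0],W[...,1]-c[1])<rad)
    return m,W
def ray_grid(K,T,z):
    v,u=np.mgrid[:400,:640]
    r=np.stack([(u-K[0,2])/K[0,0],-(v-K[1,2])/K[1,1],-np.ones(u.shape)],-1)@T[:3,:3].T
    return T[:3,3]+r*((z-T[2,3])/r[...,2])[...,None]
E
python3 - <<'E'
from h import *
for n in ["scene","side"]:
    f=np.load(n+".npz");im,K,T=f['im'],f['K'],f['T']
    o=nets.outline_of(n,"clip") if 0 else None
    m,W=clipmask(im,K,T,(543,-370),70,90)
    nn,l,st,_=cv2.connectedComponentsWithStats(m.astype(np.uint8)); i=1+np.argmax(st[1:,4]); q=W[l==i][:,:2]
    mu=q.mean(0);_,_,vt=np.linalg.svd(q-mu); a=vt[0]; a=a if a[1]>0 else -a; b=np.array([-a[1],a[0]])
    t=(q-mu)@a; w=(q-mu)@b
    print(n,len(q),mu,a,"yaw",np.arctan2(a[1],a[0]),t.min(),t.max(),"len",np.ptp(t))
    for lo in range(-60,60,10):
        k=(t>=lo)&(t<lo+10)
        if k.any(): print(lo,w[k].min().round(1),w[k].max().round(1),k.sum())
s=readout.state();print(s['clock'],s['tool_pos'])
h=np.array([589,193.])
print("above:",rows([590,140,330],-0.05),rows([590,124,290],-0.05))
E
```

```text
scene 144 [ 541.41578069 -366.46236089] [-0.19546102  0.98071147] yaw 1.767523841406019 -54.88063245107652 56.20779418487254 len 111.08842663594906
-60 -7.1 8.8 8
-50 -13.6 14.3 14
-40 -15.6 15.1 13
-30 -14.7 15.0 10
-20 -16.6 14.8 13
-10 -15.7 13.8 12
0 -11.2 11.8 14
10 -15.9 14.4 15
20 -14.1 11.4 12
30 -12.4 14.1 15
40 -17.0 17.7 11
50 -20.6 18.5 7
side 47 [ 548.79387712 -372.24336546] [-0.11240489  0.99366249] yaw 1.6834392794463162 -50.39119594857761 56.4452868247223 len 106.8364827732999
-60 3.7 3.7 1
-50 -4.8 13.1 9
-40 -6.3 -5.5 2
-30 -6.2 -4.7 3
-20 -7.0 -2.9 4
-10 -4.5 -1.2 4
0 -0.4 2.9 4
10 -1.0 2.2 5
20 -0.1 3.2 3
30 1.6 4.9 5
40 -1.5 1.7 3
50 -3.1 1.0 4
0.7 [ 194.1758679  -514.58420455  239.30893725]
above: [-47.269, -60.143, -9.07, 0.0, -0.0, -1.16] [-45.773, -59.578, -5.07, 0.0, -0.0, -1.16]
```

```bash
python3 -m inch '[-20,-20,-15,0,0,-0.4,-47.5,-60.5,-15,0,0,-1.16,-47.5,-60.5,-15,0,0,-1.16,-47.5,-60.5,-15,0,0,-1.16,-47.5,-60.5,-15,0,0,-1.16,-47.5,-60.5,-15,0,0,-1.16,-47.5,-60.5,-15,0,0,-1.16,-47.5,-60.5,-15,0,0,-1.16,-47.5,-60.5,-15,0,0,-1.16,-47.5,-60.5,-15,0,0,-1.16,-47.5,-60.5,-15,0,0,-1.16,-47.5,-60.5,-15,0,0,-1.16,-47.5,-60.5,-15,0,0,-1.16,-47.5,-60.5,-15,0,0,-1.16,-47.5,-60.5,-15,0,0,-1.16,-47.5,-60.5,-15,0,0,-1.16,-47.5,-60.5,-15,0,0,-1.16,-47.5,-60.5,-15,0,0,-1.16,-47.5,-60.5,-15,0,0,-1.16,-47.5,-60.5,-15,0,0,-1.16]' 255 40
python3 - <<'E'
from h import *
s=readout.state();print(s['clock'],s['tool_pos'],s['qpos'])
im,d,K,T,P=cloud("wrist");cv2.imwrite("pics/w1.png",im[:,:,::-1])
np.savez("w1.npz",im=im,d=d,K=K,T=T,P=P)
h=[(590,135,300),(590,112,262)]
for p in h: print(rows(p,-0.05))
E
```

```text
clock: 2.37
tool_pos: [596.0, 148.8, 385.8]
tcp_rot: [1.0, -0.023, -0.002, -0.0]
ft_force: [0.1, 0.0, -1.8]
finger_gap: -0.6
2.3667 [595.99966384 148.78654525 385.79918986] [2.44167799e-01 4.06020629e-01 8.62644829e-01 2.03064942e+00
 1.05092444e-03 1.86093431e+00]
[-0.389, 1.166, 8.638, 0.001, 0.003, 0.003]
[-0.269, 3.46, 12.44, 0.001, 0.003, 0.003]
```

View pics/w1.png

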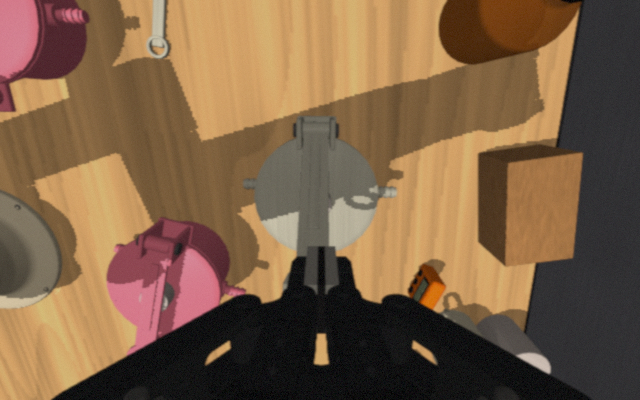

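Run:
```python
from h import *
f=np.load("w1.npz");P=f['P'];d=f['d']
lid=P[(d>0)&(abs(P[...,2]-115)<4)&(abs(P[...,0]-590)<110)&(abs(P[...,1]-100)<110)]
print("lid",np.percentile(lid,[1,50,99],axis=0).round(1).tolist())
ch=P[(d>0)&(P[...,2]>151)&(P[...,2]<160)&(abs(P[...,0]-590)<60)&(P[...,1]>150)&(P[...,1]<240)]
print("cheek",np.percentile(ch,[2,50,98],axis=0).round(1).tolist())
st=P[(d>0)&(P[...,2]>161)&(P[...,2]<175)&(abs(P[...,0]-580)<30)&(abs(P[...,1]-6)<30)]
print("stud",len(st))
def X(y): return 580.5+.05*(y-6)
for y,z in [(135,290),(118,280)]+[(109.4,279.6),(90.4,263),(75.3,244.7),(63,224.4),(54,202.6),(48.3,179.6),(46,156)]:
    print(y,z,np.round(rows([X(y),y,z],-0.05),2).tolist())
```

```text
lid [[507.2, 35.7, 111.3], [603.8, 110.3, 115.0], [661.4, 175.0, 117.2]]
cheek [[565.2, 176.3, 151.4], [589.5, 194.5, 156.1], [614.3, 206.5, 159.2]]
stud 0
135 290 [-0.69, 1.18, 9.64, 0.0, 0.0, 0.0]
118 280 [-0.69, 2.88, 10.64, 0.0, 0.0, 0.0]
109.4 279.6 [-0.7, 3.74, 10.68, 0.0, 0.0, 0.0]
90.4 263 [-0.7, 5.64, 12.34, 0.0, 0.0, 0.0]
75.3 244.7 [-0.7, 7.15, 14.17, 0.0, 0.0, 0.0]
63 224.4 [-0.69, 8.38, 16.2, 0.0, 0.0, 0.0]
54 202.6 [-0.69, 9.28, 18.39, 0.0, 0.0, 0.0]
48.3 179.6 [-0.68, 9.85, 20.69, 0.0, 0.0, 0.0]
46 156 [-0.68, 10.08, 23.05, 0.0, 0.0, 0.0]
```

Hinge at about (590,193) is confirmed. Next I push the bar down along its arc.

```bash
python3 -m inch '[-0.7,0.6,4.0,0,0,0,-0.7,1.2,7.5,0,0,0,-0.7,1.2,9.6,0,0,0,-0.7,2.8,10.6,0,0,0,-0.7,3.7,10.7,0,0,0,-0.7,4.7,11.5,0,0,0,-0.7,5.6,12.3,0,0,0,-0.7,6.4,13.2,0,0,0,-0.7,7.15,14.2,0,0,0,-0.7,7.8,15.2,0,0,0,-0.7,8.4,16.2,0,0,0,-0.7,8.85,17.3,0,0,0,-0.7,9.3,18.4,0,0,0,-0.7,9.6,19.5,0,0,0,-0.7,9.85,20.7,0,0,0,-0.7,10.0,21.8,0,0,0,-0.7,10.1,22.5,0,0,0,-0.7,10.1,22.9,0,0,0]' 255
python3 - <<'E'
from h import *
s=readout.state();print(s['clock'],s['tool_pos'],s['ft_force'])
im,d,K,T,P=cloud("wrist");cv2.imwrite("pics/w2.png",im[:,:,::-1])
im,d,K,T,P=cloud("scene");cv2.imwrite("pics/s2.png",cv2.resize(im[150:320,200:460,::-1],None,fx=3,fy=3))
E
```

```text
clock: 3.92
tool_pos: [582.3, 45.3, 157.5]
tcp_rot: [1.0, -0.024, -0.001, 0.0]
ft_force: [0.4, -2.3, 2.0]
finger_gap: 0.0
3.9167 [582.32560595  45.25639853 157.51578095] [ 0.40592216 -2.27720279  2.04999199]
```

View pics/s2.png

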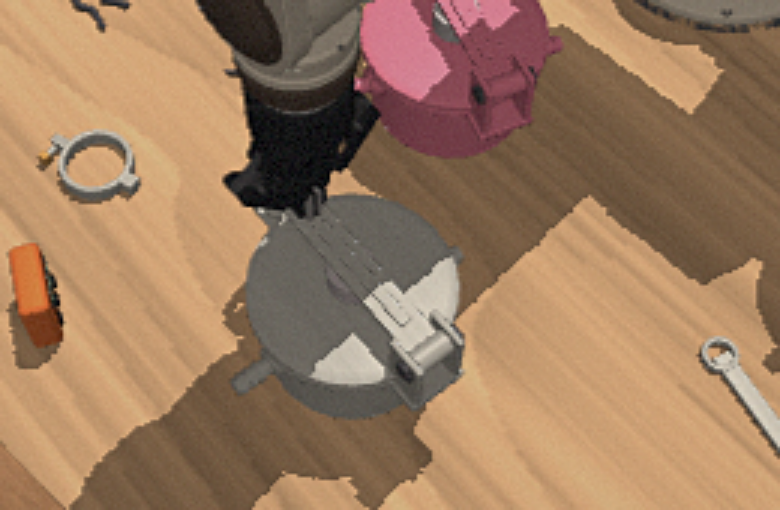

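View pics/w2.png

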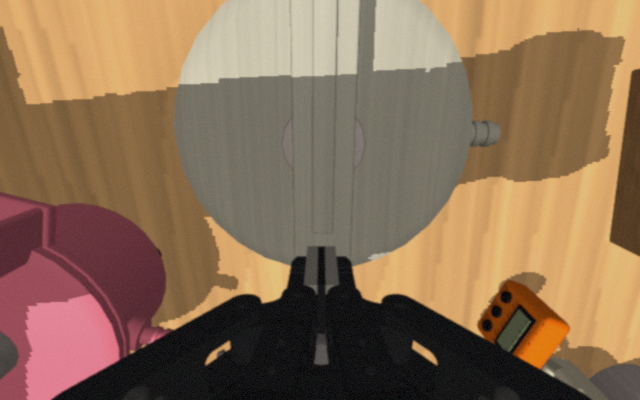

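The bar is almost level, and the contact force of 2 N is only the hinge resistance. I press on until it seats.

```bash
python3 -m inch '[0,0,0.2,0,0,0,0,0,0.35,0,0,0,0,0,0.35,0,0,0]'
```

```text
clock: 4.27
tool_pos: [582.3, 45.9, 156.0]
tcp_rot: [1.0, -0.023, -0.001, 0.0]
ft_force: [-4.2, -0.9, 11.3]
finger_gap: -0.4
```

```bash
python3 -m inch '[0,0,-4,0,0,0,0,0,-8,0,0,0,0,4,-12,0,0,0,0,8,-13,0,0,0,0,12,-13,0,0,0,0,14,-13,0,0,0,0,14,-13,0,0,0,0,14,-13,0,0,0]' 100
python3 - <<'E'
from h import *
s=readout.state();print(s['clock'],s['tool_pos'],s['ft_force'],s['finger_gap'])
im,d,K,T,P=cloud("wrist");cv2.imwrite("pics/w3.png",im[:,:,::-1]);np.savez("w3.npz",im=im,d=d,K=K,T=T,P=P)
st=P[(d>0)&(P[...,2]>164)&(P[...,2]<178)&(abs(P[...,0]-580)<30)&(abs(P[...,1]-6)<30)]
print(len(st),np.percentile(st,[2,50,98],axis=0).round(1).tolist(), (st[:,:2].min(0)+st[:,:2].max(0))/2)
b=P[(d>0)&(P[...,2]>138)&(P[...,2]<160)&(abs(P[...,0]-582)<30)&(P[...,1]>-30)&(P[...,1]<150)]
A=np.c_[b[:,1],np.ones(len(b))]
for lo in range(-30,150,20):
    k=(b[:,1]>=lo)&(b[:,1]<lo+20)
    if k.sum()>5: print(lo,k.sum(),np.median(b[k],0).round(1), np.percentile(b[k,0],[2,98]).round(1))
E
```

```text
clock: 4.93
tool_pos: [575.9, -95.3, 286.3]
tcp_rot: [1.0, -0.025, -0.001, 0.0]
ft_force: [0.1, 1.3, -0.4]
finger_gap: 51.9
4.9333 [575.92632135 -95.28440541 286.31865457] [ 0.14176527  1.25987114 -0.35995596] 51.94225675857909
868 [[568.9, -2.4, 166.5], [579.4, 7.9, 171.0], [589.7, 18.6, 173.1]] [579.26492064   8.15445617]
-30 182 [579.7 -12.1 148.7] [566.6 592. ]
-10 799 [579.2  -2.  148.8] [557.1 601.4]
10 930 [579.9  21.8 148.8] [558.  600.6]
30 1075 [581.2  40.2 149. ] [568.  594.5]
50 246 [580.5  52.2 148.9] [567.9 595.5]
```

View pics/w3.png

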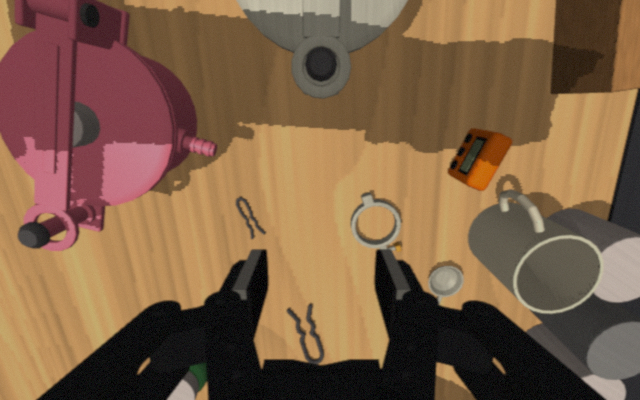

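The bar lies flat at z≈149 with the stud head (321,63) through the eye. The large clip is at (305,335); the small one, at (250,215), is clearly shorter. I'll go and take a closer crop of the large clip before reaching for it.

Run:
```python
from h import *
f=np.load("w3.npz");im,K,T=f['im'],f['K'],f['T']
m,W=clipmask(im,K,T,(543,-360),60,100)
m[:300]=0
print(m.sum())
print(rows([550,-440,200],0.197))
```

```text
480
[-0.931, 34.665, 8.618, -0.0, 0.001, -0.245]
```

```bash
python3 -m inch '[-0.9,6,1,0,0,-0.12,-0.9,34.7,8.6,0,0,-0.245,-0.9,34.7,8.6,0,0,-0.245,-0.9,34.7,8.6,0,0,-0.245,-0.9,34.7,8.6,0,0,-0.245,-0.9,34.7,8.6,0,0,-0.245,-0.9,34.7,8.6,0,0,-0.245,-0.9,34.7,8.6,0,0,-0.245,-0.9,34.7,8.6,0,0,-0.245,-0.9,34.7,8.6,0,0,-0.245,-0.9,34.7,8.6,0,0,-0.245,-0.9,34.7,8.6,0,0,-0.245]' 100
cat > cl.py <<'E'
from h import *
s=readout.state();print(s['clock'],s['tool_pos'],s['ft_force'],s['finger_gap'])
im,d,K,T,P=cloud("wrist");cv2.imwrite("pics/w4.png",im[:,:,::-1]);np.savez("w4.npz",im=im,d=d,K=K,T=T,P=P)
for o in nets.outline_of("wrist","clip"): print(o['conf'],o['uv'],o['pixels'].sum())
o=max(nets.outline_of("wrist","clip"),key=lambda o:o['pixels'].sum())
m,W=clipmask(im,K,T,(541,-366),66,100)
nn,l,st,_=cv2.connectedComponentsWithStats(m.astype(np.uint8));print(st[1:])
for nm,mm in [("net",o['pixels']),("thr",l==1+np.argmax(st[1:,4]))]:
    q=W[mm][:,:2].astype(np.float32)
    (c,sz,ang)=cv2.minAreaRect(q); mu=q.mean(0);_,_,vt=np.linalg.svd(q-mu,full_matrices=False);a=vt[0]*np.sign(vt[0,1]);t=(q-mu)@a
    w=(q-mu)@np.array([-a[1],a[0]]); mid=mu+a*(t.min()+t.max())/2
    print(nm,c,sz,"axis",a,np.arctan2(a[1],a[0]),np.ptp(t),"mid",mid,"grip",mid-28*a)
    k=(t<t.min()+45); wc=(w[k].min()+w[k].max())/2; print("bow width",np.ptp(w[k]),"lat",wc,"grip corrected",mid-28*a+wc*np.array([-a[1],a[0]]))
E
python3 cl.py
```

```text
clock: 5.98
tool_pos: [551.1, -439.0, 200.2]
tcp_rot: [0.995, 0.099, -0.001, -0.0]
ft_force: [-0.6, -0.3, 0.0]
finger_gap: 51.5
5.9833 [ 551.06172973 -438.97842506  200.19110569] [-0.62743841 -0.26301268  0.03094946] 51.45695708874279
0.85 [328.0, 102.4] 1734
[[ 306   48   42  115 1470]]
net (538.5339965820312, -368.4601745605469) (39.85884094238281, 109.30793762207031) axis [-0.20814887  0.97809714] 1.7804784 109.82237 mid [ 540.1991 -367.7997] grip [ 546.0273  -395.18643]
bow width 31.98598 lat 0.099015236 grip corrected [ 545.9304  -395.20703]
thr (541.1825561523438, -368.12078857421875) (38.896484375, 108.73054504394531) axis [-0.1912496   0.98154145] 1.7632315 108.88374 mid [ 540.7368 -368.1631] grip [ 546.0918  -395.64624]
bow width 30.860828 lat -0.6288662 grip corrected [ 546.70905 -395.52597]
```

```bash
python3 -c "
import cv2;i=cv2.imread('pics/w4.png');cv2.imwrite('pics/w4c.png',cv2.resize(i[60:300,170:450],None,fx=2.4,fy=2.4))"
```

```text
(no output)
```

View pics/w4c.png

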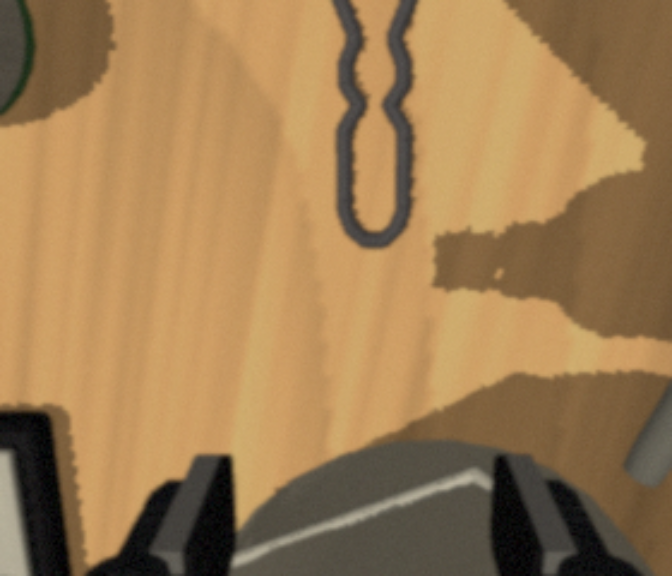

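Run:
```python
from h import *
f=np.load("scene.npz");P=f['P'];d=f['d']
for z0,z1 in [(12,60),(60,120),(120,180),(180,300)]:
    m=(d>0)&(P[...,2]>z0)&(P[...,2]<z1)&(P[...,1]<-320)&(P[...,0]>440)&(P[...,0]<800)
    q=P[m]; 
    if len(q): r=np.hypot(q[:,0]-546.5,q[:,1]+395.3); i=r.argmin(); print(z0,len(q),q[i].round(),r[i])
f=np.load("w4.npz");P=f['P'];d=f['d'];m=(d>0)&(P[...,2]>12)&(P[...,2]<300)&(P[...,1]<-380);m[240:]&=False
v,u=np.where((d>0)); 
for uv in [(320,245),(325,248),(340,243),(360,245)]: print(uv,P[uv[1],uv[0]].round())
q=P[(d>0)&(P[...,2]>30)&(d>140)]; r=np.hypot(q[:,0]-546.5,q[:,1]+395.3); i=np.argsort(r)[:5];print(q[i].round(),r[i])
print(rows([546.5,-395.3,60],0.2),rows([546.5,-395.3,12],0.2))
```

```text
12 1974 [ 556. -363.   16.] 33.72166736524196
60 2461 [ 604. -472.   98.] 95.17982609953117
120 2600 [ 579. -496.  171.] 105.56360348745078
180 7358 [ 572. -484.  237.] 92.13988845102509
(320, 245) [ 565. -517.    1.]
(325, 248) [ 570. -514.   12.]
(340, 243) [ 587. -510.    1.]
(360, 245) [ 608. -505.    9.]
[[ 573. -422.  203.]
 [ 573. -422.  205.]
 [ 574. -421.  203.]
 [ 574. -422.  206.]
 [ 574. -422.  208.]] [37.54207426 37.73346872 37.83331918 37.91960004 37.97760039]
[0.406, -4.357, 14.118, 0.0, 0.0, -0.001] [0.409, -4.359, 18.918, 0.0, 0.0, -0.001]
```

```bash
python3 -m inch '[0.4,-4.4,0,0,0,0,0.4,-4.4,3,0,0,0,0.4,-4.4,7,0,0,0,0.4,-4.4,11,0,0,0,0.4,-4.4,14.5,0,0,0,0.4,-4.4,17,0,0,0,0.4,-4.4,18.2,0,0,0,0.4,-4.4,18.7,0,0,0,0.4,-4.4,18.9,0,0,0,0.4,-4.4,18.9,0,0,0]' 100
python3 - <<'E'
from h import *
s=readout.state();print(s['clock'],s['tool_pos'],s['ft_force'],s['finger_gap'])
im,d,K,T,P=cloud("wrist");cv2.imwrite("pics/w5.png",im[:,:,::-1])
E
```

```text
clock: 6.97
tool_pos: [547.2, -395.2, 14.0]
tcp_rot: [0.995, 0.1, 0.001, 0.001]
ft_force: [-0.3, -0.3, -0.3]
finger_gap: 52.2
6.9667 [ 547.22699721 -395.16594185   13.96344701] [-0.30199502 -0.32616123 -0.33993432] 52.222463906769434
```

View pics/w5.png

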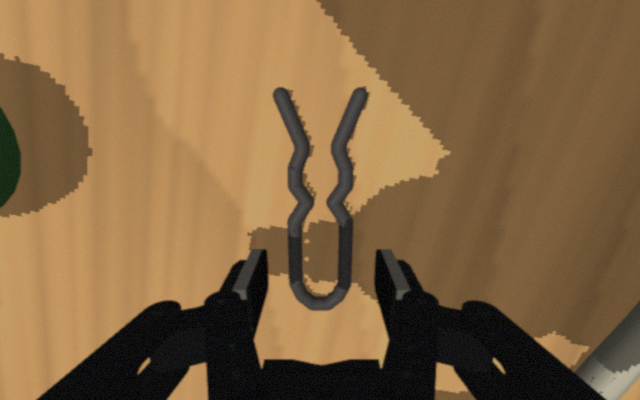

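The clip sits centred between the open pads, with its bow at (320,255). I lower a little further and then close.

```bash
python3 -m inch '[0,0,0.3,0,0,0,0,0,0.45,0,0,0,0,0,0.45,0,0,0]' 100; python3 -m inch '[0,0,0,0,0,0,0,0,0,0,0,0,0,0,0,0,0,0,0,0,0,0,0,0,0,0,0,0,0,0,0,0,0,0,0,0]' 160 60
```

```text
clock: 7.27
tool_pos: [547.7, -395.7, 10.6]
tcp_rot: [0.995, 0.1, 0.001, 0.002]
ft_force: [0.0, 0.2, 0.2]
finger_gap: 52.0
clock: 7.77
tool_pos: [547.8, -395.8, 10.8]
tcp_rot: [0.995, 0.1, 0.001, 0.002]
ft_force: [-0.3, -0.1, 2.6]
finger_gap: 32.1
```

```bash
python3 -m inch '[0,0,0.15,0,0,0,0,0,0.25,0,0,0,0,0,0.25,0,0,0]' 150; python3 -m inch '[0,0,0,0,0,0,0,0,0,0,0,0,0,0,0,0,0,0,0,0,0,0,0,0]' 255 110
```

```text
clock: 8.02
tool_pos: [547.6, -395.6, 7.7]
tcp_rot: [0.995, 0.1, 0.001, 0.001]
ft_force: [0.8, -1.0, -0.3]
finger_gap: 35.5
clock: 8.35
tool_pos: [547.7, -395.7, 8.5]
tcp_rot: [0.995, 0.1, 0.001, 0.002]
ft_force: [-1.8, 2.1, 5.1]
finger_gap: 26.7
```

```bash
python3 -m inch '[0,0,0,0,0,0,0,0,0,0,0,0,0,0,0,0,0,0]'
python3 - <<'E'
from h import *
im,d,K,T,P=cloud("wrist");cv2.imwrite("pics/w6.png",im[:,:,::-1])
im,d,K,T,P=cloud("side");cv2.imwrite("pics/side6.png",cv2.resize(im[220:380,300:500,::-1],None,fx=3,fy=3))
E
```

```text
clock: 8.6
tool_pos: [547.7, -395.7, 8.5]
tcp_rot: [0.995, 0.1, 0.001, 0.002]
ft_force: [0.5, 0.5, 0.9]
finger_gap: 27.2
```

View pics/w6.png

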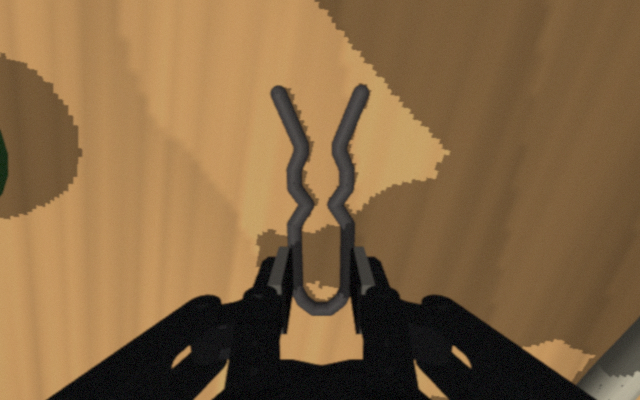

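The pads now bear on the bow sides at (292,270) and (352,270). I lift a little and check.

```bash
python3 -m inch '[0,0,-0.5,0,0,0,0,0,-2,0,0,0,0,0,-4,0,0,0,0,0,-7,0,0,0,0,0,-10,0,0,0,0,0,-10,0,0,0]'
python3 - <<'E'
from h import *
im,d,K,T,P=cloud("wrist");cv2.imwrite("pics/w7.png",im[:,:,::-1]);np.savez("w7.npz",im=im,d=d,K=K,T=T,P=P)
im,d,K,T,P=cloud("side");cv2.imwrite("pics/side7.png",cv2.resize(im[180:380,260:520,::-1],None,fx=3,fy=3))
E
```

```text
clock: 9.2
tool_pos: [549.2, -396.7, 115.6]
tcp_rot: [0.995, 0.1, 0.005, 0.004]
ft_force: [1.2, -0.4, 1.0]
finger_gap: 27.2
```

View pics/w7.png

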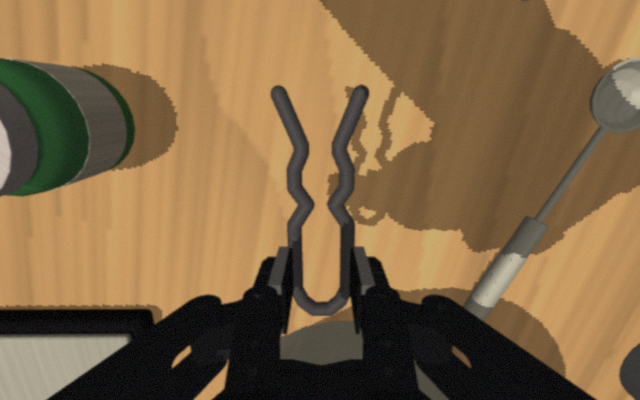

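View pics/side7.png

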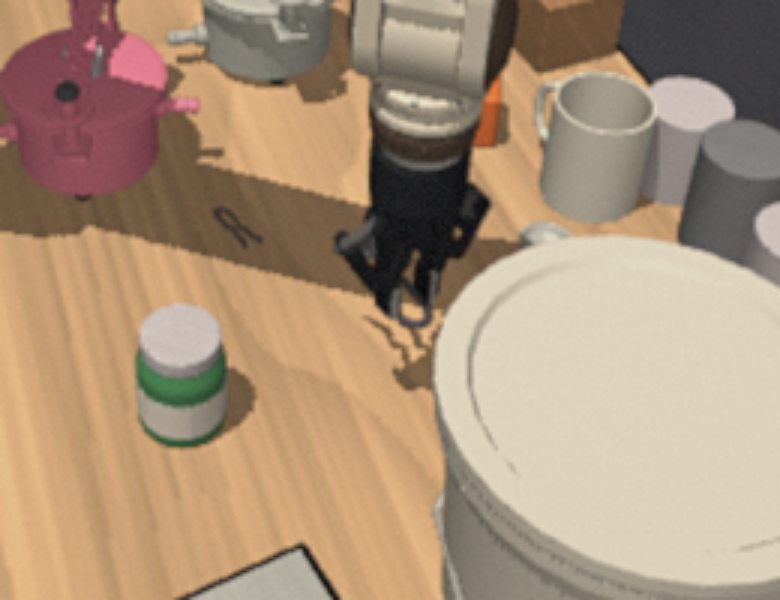

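The clip is held, unchanged in the wrist view. I measure how it sits in the hand.

Run:
```python
from h import *
f=np.load("w7.npz");im,d,K=f['im'],f['d'],f['K'];C=calibration("wrist")['T_tool_cam']
Pt=bp(d,K,C)
m=(im.max(-1)<110)&(d>0)&(abs(Pt[...,2]-5)<25);m[318:]=0;m[:75]=0;m[:,:265]=0;m[:,375:]=0
m[240:,:]&= True
q=Pt[m]
for lo in range(-100,60,10):
    k=(q[:,1]>=lo)&(q[:,1]<lo+10)
    if k.sum()>3: print(lo,k.sum(),q[k].min(0).round(1),q[k].max(0).round(1),np.median(q[k],0).round(1))
print(readout.state()['tcp_rot'])
```

```text
-90 258 [-21.1 -83.6  -0.7] [ 18.6 -80.1   4.7] [ 12.5 -81.3   1.3]
-80 854 [-21.  -79.8  -1.5] [ 18.6 -70.2   4.6] [  8.5 -75.1   0.9]
-70 822 [-17.  -70.   -1.4] [ 14.4 -60.    4.5] [  4.1 -65.1   1. ]
-60 733 [-15.  -60.   -1.2] [ 13.3 -50.    4.8] [  4.1 -54.9   1. ]
-50 674 [-15.7 -50.   -1.2] [ 13.7 -40.    4.9] [  6.9 -45.    1.1]
-40 743 [-15.3 -40.   -1.4] [ 13.7 -30.    5.2] [  3.  -35.3   1.1]
-30 637 [-16.4 -30.   -0.9] [ 14.8 -20.    4.9] [  4.4 -25.4   1.2]
-20 1257 [-20.9 -20.  -20. ] [ 19.3 -10.    4.8] [-10.  -12.   -2.2]
-10 840 [-26.4 -10.  -19.9] [24.3 -0.1  4.2] [-10.2  -7.3  -2.3]
0 532 [-14.4   0.  -19.6] [12.9 10.   4.6] [-10.    5.    0.7]
10 550 [-15.   10.   -3.1] [13.3 20.   6.1] [-3.4 16.1  1.5]
20 330 [-11.1  20.   -0.5] [ 9.9 26.5  5.8] [-0.6 21.7  1.3]
[0.99501868 0.09962595 0.00244336 0.00255623]
```

Run:
```python
from h import *
print(rows([571,-165,200],-0.055),rows([573.8,-111.4,159],-0.055),rows([573.8,-111.4,200],-0.055))
```

```text
[6.867, -22.116, -9.078, 0.005, -0.005, 0.255] [8.187, -27.337, -5.002, 0.005, -0.005, 0.255] [8.205, -27.314, -9.102, 0.005, -0.005, 0.255]
```

```bash
python3 -m inch '[0.5,-1,-4,0.005,-0.005,0,2,-5,-8,0.005,-0.005,0.08,4,-9,-9,0.005,-0.005,0.16,6,-13,-9.1,0.005,-0.005,0.255,7,-17,-9.1,0.005,-0.005,0.255,7.5,-21,-9.1,0.005,-0.005,0.255,8,-25,-9.1,0.005,-0.005,0.255,8.2,-27.3,-9.1,0.005,-0.005,0.255,8.2,-27.3,-9.1,0.005,-0.005,0.255,8.2,-27.3,-9.1,0.005,-0.005,0.255]'
cat > chk.py <<'E'
from h import *
import sys
s=readout.state();print(s['clock'],s['tool_pos'],s['tcp_rot'],s['ft_force'],s['finger_gap'])
im,d,K,T,P=cloud("wrist");n=sys.argv[1];cv2.imwrite(f"pics/{n}.png",im[:,:,::-1]);np.savez(n+".npz",im=im,d=d,K=K,T=T,P=P)
Pt=bp(d,K,calibration("wrist")['T_tool_cam'])
k=(d>0)&(P[...,2]>164)&(P[...,2]<178)&(abs(P[...,0]-580)<25)&(abs(P[...,1]-8)<25)
if k.sum()>50:
    st=P[k];print("stud",len(st),(np.percentile(st,1,axis=0)+np.percentile(st,99,axis=0))/2)
    st=Pt[k];print("stud tool",(np.percentile(st,1,axis=0)+np.percentile(st,99,axis=0))/2)
print("final",rows([577.9,-36.4,159],-0.055))
E
python3 chk.py w8
```

```text
clock: 10.13
tool_pos: [573.3, -109.4, 198.8]
tcp_rot: [1.0, -0.026, -0.001, -0.0]
ft_force: [0.4, -0.2, -2.2]
finger_gap: 27.1
10.1333 [ 573.34076353 -109.35595275  198.83998969] [ 9.99664642e-01 -2.58819002e-02 -8.44757981e-04 -1.28621537e-04] [ 0.4065865  -0.23729079 -2.17194818] 27.115978948780114
stud 1654 [579.45966589   3.77237657 169.39212394]
stud tool [ 4.03643189e-02 -1.13180309e+02  2.94750340e+01]
final [0.048, -7.45, 3.987, 0.0, 0.002, 0.001]
```

View pics/w8.png

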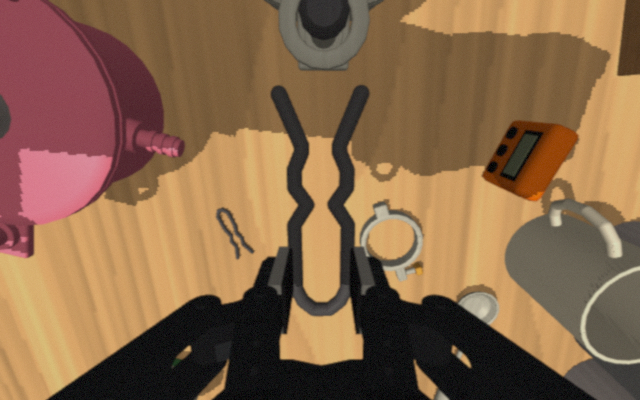

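```bash
python3 -m inch '[0.08,0,2,0,0,0,0.08,0,3.5,0,0,0,0.08,0,4,0,0,0,0.08,0,4,0,0,0,0.08,0,4,0,0,0]' 255 120; python3 chk.py w9
python3 - <<'E'
from h import *
im,d,K,T,P=cloud("side");cv2.imwrite("pics/side9.png",cv2.resize(im[110:260,270:450,::-1],None,fx=4,fy=4,interpolation=cv2.INTER_CUBIC))
E
```

```text
clock: 10.6
tool_pos: [574.1, -111.7, 158.8]
tcp_rot: [1.0, -0.027, -0.001, -0.0]
ft_force: [-0.1, 0.8, 0.7]
finger_gap: 26.5
10.6 [ 574.05846395 -111.72196771  158.79572533] [ 9.99623308e-01 -2.74212142e-02 -1.14873540e-03 -1.70566317e-05] [-0.12232491  0.81184746  0.73019909] 26.52201612932217
stud 364 [578.90482992  -2.29182451 167.10062189]
stud tool [  -1.24443383 -109.47095722   -8.30714774]
final [-0.059, -7.529, 0.042, 0.0, 0.001, 0.0]
```

View pics/w9.png

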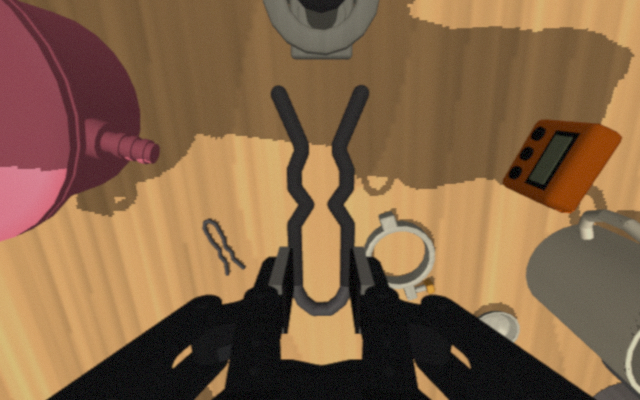

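View pics/side9.png

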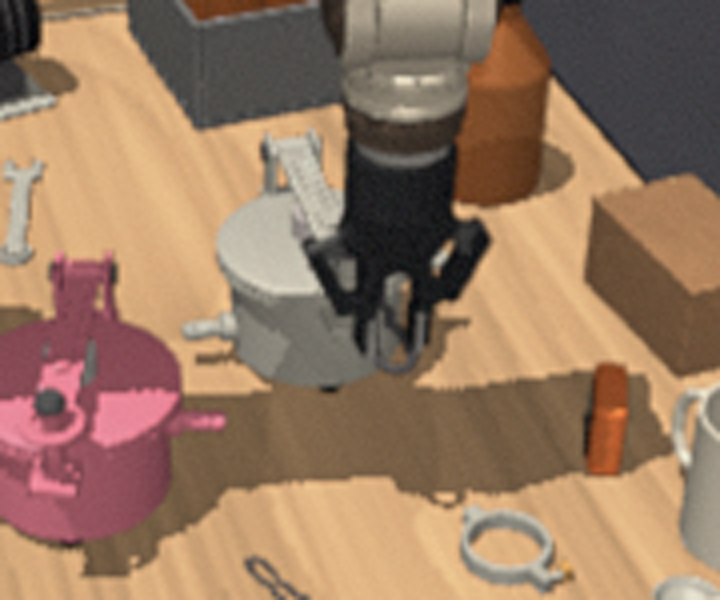

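The stud and the clip mouth line up within about 0.3 mm (stud at tool x≈-1.2, clip centre -1.0), so I advance.

```bash
python3 -m inch '[0,-1.5,0,0,0,0,0,-3,0,0,0,0,0,-4,0,0,0,0,0,-4,0,0,0,0,0,-4,0,0,0,0]' 255 120; python3 chk.py w10
python3 - <<'E'
from h import *
im,d,K,T,P=cloud("scene");cv2.imwrite("pics/s10.png",cv2.resize(im[170:300,240:400,::-1],None,fx=4,fy=4,interpolation=cv2.INTER_CUBIC))
E
```

```text
clock: 11.12
tool_pos: [577.0, -71.3, 160.3]
tcp_rot: [1.0, -0.027, 0.0, 0.0]
ft_force: [-0.3, -0.0, -1.0]
finger_gap: 26.7
11.1167 [576.97545475 -71.33325698 160.29620294] [ 9.99645009e-01 -2.66414346e-02  1.46958460e-04  2.61889193e-04] [-0.33430827 -0.03595193 -0.95485017] 26.71753939074459
stud 3121 [579.56249037   8.08824747 169.84563733]
stud tool [ -1.6338707  -79.44847739  -9.59406779]
final [-0.089, -3.534, 0.111, 0.001, -0.0, 0.001]
```

View pics/w10.png

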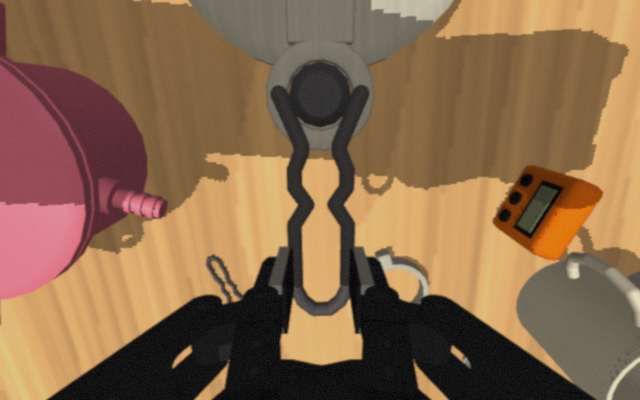

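View pics/s10.png

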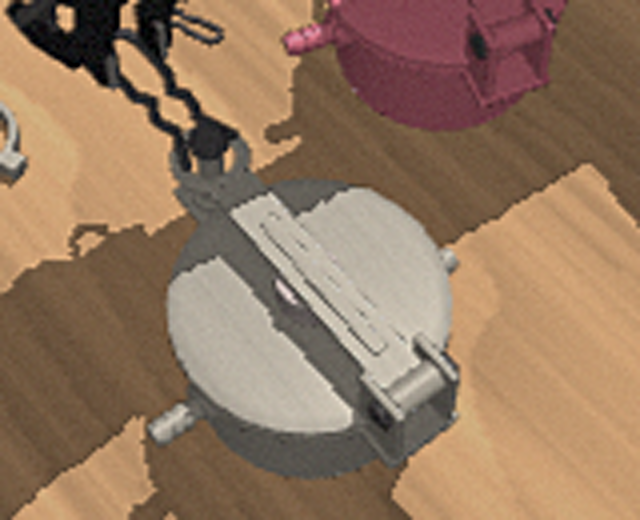

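```bash
python3 -m inch '[-0.05,0,0.13,0,0,0,-0.05,-0.6,0.15,0,0,0,-0.05,-1.2,0.15,0,0,0,-0.05,-1.8,0.15,0,0,0,-0.05,-2.3,0.15,0,0,0,-0.05,-2.7,0.15,0,0,0,-0.05,-3.1,0.15,0,0,0,-0.05,-3.5,0.15,0,0,0,-0.05,-3.7,0.15,0,0,0,-0.05,-3.7,0.15,0,0,0]' 255 120; python3 chk.py w11
python3 - <<'E'
from h import *
im,d,K,T,P=cloud("scene");cv2.imwrite("pics/s11.png",cv2.resize(im[170:300,240:400,::-1],None,fx=4,fy=4,interpolation=cv2.INTER_CUBIC))
E
```

```text
clock: 12.05
tool_pos: [578.5, -34.7, 158.6]
tcp_rot: [1.0, -0.027, 0.0, 0.001]
ft_force: [1.1, -2.0, -0.9]
finger_gap: 26.4
12.05 [578.52148878 -34.71939452 158.56164722] [ 9.99635010e-01 -2.70085632e-02  1.40544715e-04  6.03680345e-04] [ 1.12203743 -2.02960525 -0.93908207] 26.411022951474656
stud 2533 [579.67178889   8.46456814 169.02328574]
stud tool [ -1.11499056 -43.12862361 -10.52070729]
final [-0.051, 0.165, -0.044, 0.001, -0.0, 0.001]
```

View pics/w11.png

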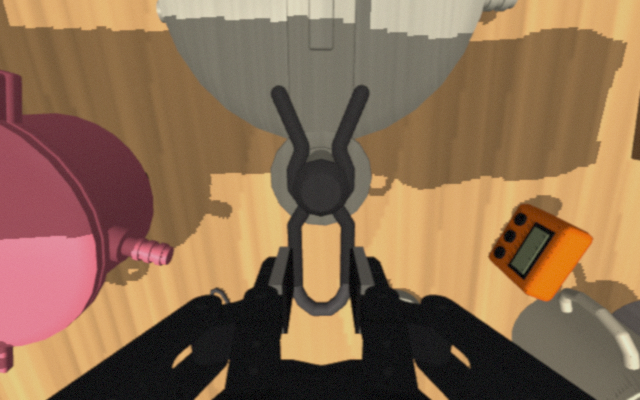

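View pics/s11.png

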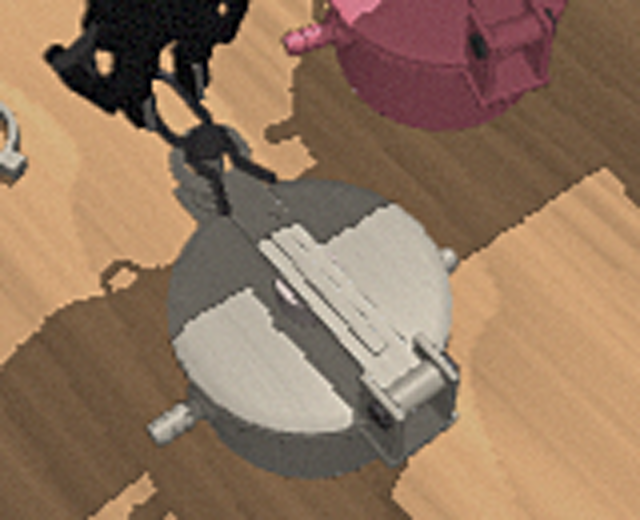

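The clip has snapped around the shank: the head at (320,185) sits between the bulge and the waist. I press a bit more to confirm the waist stop.

```bash
python3 -m inch '[0,-0.25,0,0,0,0,0,-0.35,0,0,0,0,0,-0.35,0,0,0,0]' 255 120; python3 chk.py w12
```

```text
clock: 12.4
tool_pos: [578.5, -33.8, 158.6]
tcp_rot: [1.0, -0.028, 0.0, 0.003]
ft_force: [-0.1, -14.7, 0.2]
finger_gap: 26.6
12.4 [578.51259448 -33.75899214 158.56428611] [ 9.99603248e-01 -2.80269350e-02  7.03813707e-06  2.79960459e-03] [ -0.12631458 -14.70570256   0.15925456] 26.550423961990187
stud 2510 [579.60607913   8.48088056 169.17709155]
stud tool [ -1.33226489 -42.16055647 -10.88005489]
final [-0.047, 0.265, -0.039, 0.005, -0.0, -0.001]
```

Stopped at 14.7 N with almost no motion, so it is home. I relax the preload, open, and rise clear.

```bash
python3 -m inch '[0,0.05,0,0,0,0,0,0.05,0,0,0,0]' 255; python3 -m inch '[0,0,0,0,0,0,0,0,0,0,0,0,0,0,0,0,0,0,0,0,0,0,0,0,0,0,0,0,0,0,0,0,0,0,0,0]' 95;  python3 chk.py w13
```

```text
clock: 12.62
tool_pos: [578.4, -34.7, 158.6]
tcp_rot: [1.0, -0.028, -0.0, 0.003]
ft_force: [-0.4, -4.7, -0.4]
finger_gap: 26.9
clock: 13.12
tool_pos: [578.4, -34.5, 158.6]
tcp_rot: [1.0, -0.028, -0.0, 0.003]
ft_force: [0.2, 0.4, 0.5]
finger_gap: 53.6
13.1167 [578.40234437 -34.52686967 158.60554961] [ 9.99597662e-01 -2.82340442e-02 -2.47048398e-05  2.71145856e-03] [0.19522828 0.35968485 0.52545139] 53.56163352845899
stud 2520 [579.62267832   8.48340821 169.18264123]
stud tool [ -1.23235454 -42.94350025 -10.83996992]
final [-0.039, 0.187, -0.038, 0.005, -0.0, -0.002]
```

View pics/w13.png

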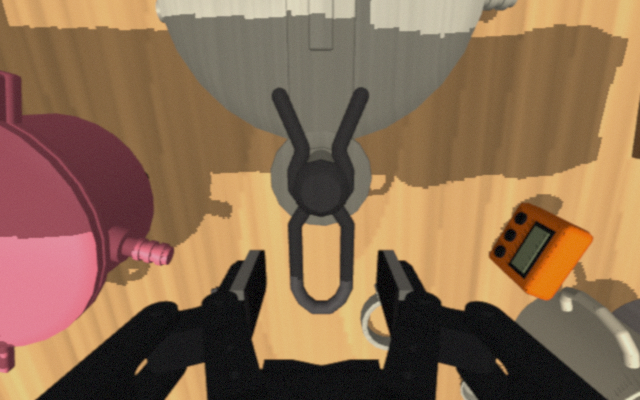

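```bash
python3 -m inch '[0,0.2,-1.5,0,0,0,0,0.3,-4,0,0,0,0,1,-7,0,0,0,0,4,-10,0,0,0,0,7,-11,0,0,0,0,9,-11,0,0,0,0,9,-11,0,0,0,0,9,-11,0,0,0]';  python3 chk.py w14
python3 - <<'E'
from h import *
f=np.load("w14.npz");P=f['P'];d=f['d'];im=f['im']
b=P[(d>0)&(P[...,2]>135)&(P[...,2]<164)&(abs(P[...,0]-578)<22)&(P[...,1]>-75)&(P[...,1]<55)&(im.max(-1)<75)]
for lo in range(-80,60,10):
    k=(b[:,1]>=lo)&(b[:,1]<lo+10)
    if k.sum()>3: print(lo,k.sum(),np.percentile(b[k],[2,98],axis=0).round(1).tolist())
print(b.min(0),b.max(0))
for n,a in [("scene",(170,300,220,380)),("side",(90,240,270,450))]:
    i,*_=cloud(n);cv2.imwrite(f"pics/{n}14.png",cv2.resize(i[a[0]:a[1],a[2]:a[3],::-1],None,fx=4,fy=4,interpolation=cv2.INTER_CUBIC))
E
```

```text
clock: 13.83
tool_pos: [573.3, -124.6, 269.0]
tcp_rot: [1.0, -0.029, -0.0, 0.003]
ft_force: [-0.1, -0.0, -0.5]
finger_gap: 53.8
13.8333 [ 573.26664291 -124.64898553  268.98289246] [ 9.99568971e-01 -2.92401081e-02 -6.50278555e-05  2.62383136e-03] [-0.07962214 -0.03332424 -0.51028668] 53.77166312769741
stud 984 [579.43059315   5.31463112 169.11840891]
stud tool [  -1.5959612  -130.52344258   99.18268509]
final [-0.032, -8.812, 10.932, 0.005, 0.0, -0.002]
-70 41 [[571.4, -61.9, 153.1], [582.4, -60.1, 156.3]]
-60 322 [[564.0, -59.8, 152.8], [589.8, -50.2, 156.8]]
-50 250 [[561.6, -49.8, 153.0], [591.9, -40.2, 156.7]]
-40 256 [[562.2, -39.6, 152.7], [593.1, -30.1, 156.8]]
-30 263 [[562.6, -29.9, 152.9], [593.5, -20.1, 156.9]]
-20 328 [[563.0, -19.8, 147.0], [593.7, -10.2, 157.0]]
-10 362 [[565.7, -9.7, 149.7], [591.1, -0.2, 157.5]]
0 204 [[564.8, 0.2, 137.7], [594.9, 9.6, 157.6]]
10 101 [[565.0, 10.4, 148.0], [595.1, 18.2, 157.7]]
[556.41025913 -61.97793546 135.10144581] [595.19954324  18.28248214 163.88958417]
```

View pics/w14.png

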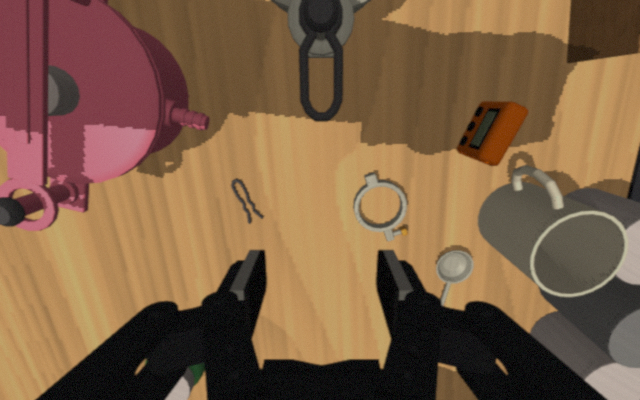

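View pics/scene14.png

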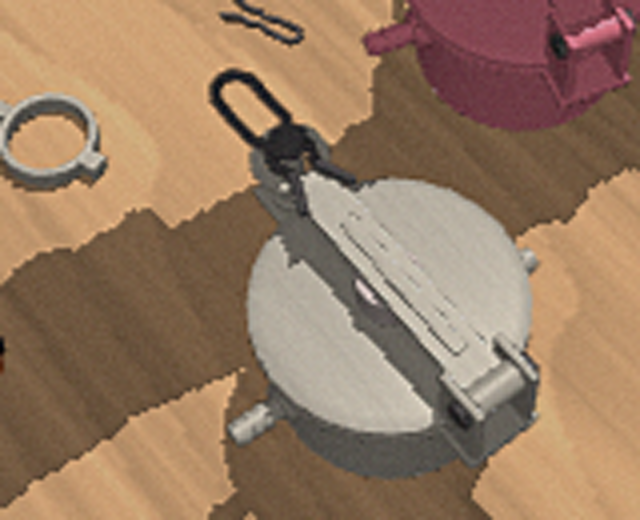

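View pics/side14.png

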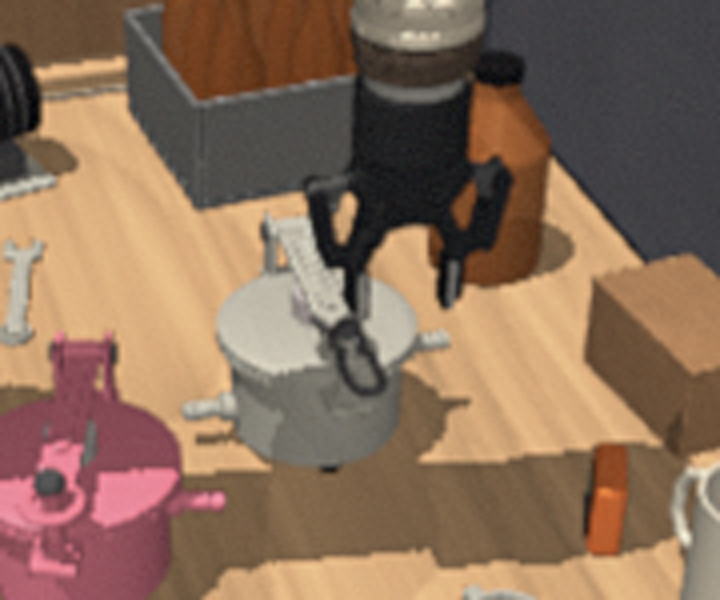

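The clip lies level on the bar, wire top at about 156 mm. Its bow end is at y≈-62, which puts the seat at y≈9, and the stud axis is at y≈8. The gripper is clear and nothing else has moved.

```bash
python3 -c "
from cell import ticket,readout
print(readout.state()['clock'],ticket.close_job())"
```

```text
the job is handed in; nothing more can be done
13.9833 None
```

The clamp bar is down flat with the stud through its eye, and the large hairpin clip is snapped home on the stud's neck and released. The job was handed in at about 14 s of the 51 s allowed; no verdict was reported.

- **Bar:** I swung it down with the closed fingers and pressed it onto the boss at about 11 N. Its top measured 149 mm above the bench, against 148 mm nominal.
- **Clip:** I gripped it by the bow and pushed it on along the pot's +y, over the bar and under the head. It then came to a firm stop, with 14.7 N giving only about 1 mm of movement. After I let go, the clip lay level under the head, with its seat within about 1 mm of the stud's axis.
- **Other things on the bench:** I touched none of them, and those in the last pictures look unmoved. I checked this by eye only.
- **Disagreements:** The finger opening read about 27 mm on the 32 mm wide bow, though the pictures showed a sound grip that did not slip. The cameras differed by 2 to 3 mm on the stud's position, so I used the wrist camera for the final fit.

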